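# Shift a tube roller mixer into slow roll-and-rock

### The arm

A 7-joint arm with a two-finger parallel gripper is mounted at the origin on the work surface. World frame = base frame: x ahead of the robot, y to its left, z up, the work surface at z = 0. Lengths are in m, angles in rad, forces in N, time in s.
With the tool pointing down it reaches from about 0.4 to 0.75 m from the base axis. Payload 19.5 kg.
Tool frame: the origin (TCP) lies at the very end of the fingers, on their centre line; the grasp point (between the pads) lies 19 mm behind it; x points along the fingers, y is the direction in which the jaws open and shut, and the axes are right-handed (so a half turn about x gives the same grasp; the last joint's range is limited). The gripper opens to 85 mm and grips with 20 to 120 N. Pads are 22 mm wide; open, the fingers measure 114 mm over their backs; the gripper's body (76 mm by 85 mm) begins 54 mm behind the grasp point. The pads swing forward as they close: fully open they stand 13 mm farther back than shut.
Start: joints at [-1.215, 0.707, -0.028, 1.485, 0.022, 0.951, -0.075], TCP at [0.223, 0.53, 0.231] pointing down, gripper open.
Joint ranges: [-2.71, 2.71], [-0.32, 2.16], [-1.57, 1.52], [0, 2.45], [-1.46, 4.6], [0, 2.02], [-2.83, 2.83]. Speed limits (rad/s): [1.89, 1.89, 2.57, 2.57, 3.01, 3.01, 3.01].

### API

Orientations are given as a rotation vector (axis times angle).
In Python, from bench import bot, cams, spotter gives the robot as it stands.
- The arm moves only by the tool drive_tool, never from a script. Its argument "motion" is a list of rows, each a list of 3 entries, a list of its own where there are three numbers: the shift along the tool's x, y, z in cm, then the turn, a rotation vector about the tool's x, y, z in rad, then the gripper command: -1 is fully open, 1 is shut, values between are in proportion. In form: [[[x, y, z], [wx, wy, wz], hand], ...]. A call has 1 to 8 rows; each row is the pose to reach, as a shift and turn from the pose measured when the call began, along the tool's axes at that moment; what a row does not reach only later rows make up. A row lasts 1/12 s, in which the tool goes at most 41.7 mm and 7.16 degrees, less where a joint would pass 70% of its speed; a pose out of reach is approached as far as the arm can. A call with a gripper value outside its range is refused whole. The fingers move at their own pace and stop on an object; "grip_force" is the grip in N (left out, the last holds). Time passes only in rows, so rows that repeat a pose let the fingers close. It gives the time, the measured TCP pose, the force and the opening at its end, in the units of the state.
- bot.get_state(): the state, without advancing time (a new reading comes with each control period).
- cams.snapshot(name): name is "scene" or "top" or "wrist"; returns a dict with "pixels" (400x640x3 uint8, red, green, blue), "intrinsics" (3x3 intrinsics, pixels), "T" (4x4, takes a point from camera to world coordinates). Camera axes: x right, y down, z forward; pixel columns grow to the right and rows downward; lengths in m; the calibration is good to about 2 mm. A picture is of the moment at which its call begins. There is no depth.
- bot.close_job(): hands the job in, once; it reports no verdict.
Trained networks look in a picture, given as the dict that the camera call returned (one of the last four; its "shot" number tells which), for a name from the list of things; names that differ only in an ending like _2 or _b are one class to them, and where a whole thing is asked for, a point or a joint stands for the part that bears it (a point fixed in the world has none). Each returns a list of dicts, best first, with "conf" (0 to 1); they miss things now and then, are a little off and sometimes report something else, mostly with a low value. They report only what shows in the picture. A call takes as long as a camera call.
- spotter.boxes_of(picture, label): "pixel" ([column, row] in pixels, amid what is visible of it).
- spotter.outline_of(picture, label): "mask" (400x640 bool, what is visible of it) and "pixel" ([column, row] in pixels, amid what is visible of it).
- spotter.spot_point(picture, label): "pixel" ([column, row] in pixels: a listed point, or the origin of a listed thing).
The state is a dict: "time": time; "qpos": joint angles; "joint_velocities": joint speeds; "joint_efforts": joint torques, N m; "eef_pos": TCP position; "ee_rot": TCP orientation; "wrist_force": force on the tool from outside, world axes, zero at the start; "ft_torque": the same for the moment, N m; "gripper_width": finger opening in m.
Only numpy, scipy, OpenCV 4.12 (cv2) and the standard library are available. Lean on these libraries where they do the work, as an engineer would, in place of code of your own. Each camera call takes 0.05 s, during which the arm holds its last target.

### The job

The blood-tube roller mixer is switched off and its ball-topped gear lever has been left somewhere along the outer leg of the H-gate, the leg away from the rollers. Push the lever through the gate with the fingertips (to neutral, across into the leg beside the rollers, then towards the front panel with the dial) until it is fully home in that slot, slow roll-and-rock, and leave it there. Only push the lever: do not grip or force it, keep from bumping the machine, and leave the tubes on the rollers and the other things about the mixer where they are.

Things in the scene. Friction and masses are not known exactly. Their poses are not given: they have to be found in the camera images.
- gate (a point): Centre of the H-gate, on the upper face of the 100 x 92 mm steel gate plate, 136 mm above the bench. x points to the mixer's rear, away from its front panel (dial, rocker switch); y away from the rollers; z up. Two legs run along x (centre lines y = +15 and -15 mm, ends x = -31 and 31 mm), joined by a cross slot along y at x = 0 (neutral). Slots are 16 mm wide, with rounded corners.
- slot (a point): Front end of the leg beside the rollers, on the gate plate: the slot asked for, slow roll-and-rock. It lies 31 mm to the front (-x) and 15 mm to the roller side (-y) of the gate's centre. Dots mark the leg ends: one outer front, two outer rear, three this slot, four the rear slot beside the rollers.
- lever: Gear lever: a black ball, 40 mm across, on a 10 mm steel rod that comes up through the gate. Origin at the ball's centre, z up along the rod. It swings both ways about a pivot 91 mm below the gate's centre and 175 mm below the ball's centre (220 mm above the bench when upright). The ball moves 45 mm to front or rear and 30 mm to either side of upright.
- shift (a joint): Swing of the lever along the legs, rad: 0 = neutral (in line with the cross slot), negative = to the front (gate -x), positive = to the rear. Stops at -0.26 (fully home in a front slot) and 0.26 (rear slot). Starts anywhere from -0.25 to 0.25. Friction holds the lever where it is left; about 3 to 5 N at the ball moves it.
- select (a joint): Swing of the lever across the gate, rad: -0.17 = in the outer leg (the start), 0.17 = in the leg beside the rollers (gate -y). The rod meets the edges of the gate: it can cross only within about 0.04 rad of neutral shift (7 mm at the ball).
- mixer: The tube roller mixer, fixed, its place and its yaw (up to 20 degrees) vary. Origin on the bench under the gate's centre, same axes. White gearbox casing: x -120 to 150, y -75 to 85 mm, top 130 mm above the bench. The bed with five black rollers along y (32 mm thick, tops 114 mm above the bench) reaches on to y = -403 mm.
- tube0: Loose capped blood tube, 16 mm in diameter, 95 mm long, lying between two rollers of the mixer along its y axis; origin at mid length on its underside. To be left alone.
- tube1: A second such tube on the rollers. To be left alone.
- tube2: A third such tube on the rollers. To be left alone.
- pot: White-capped specimen pot, 38 mm in diameter, 50 mm high, standing on the gearbox casing about 120 mm behind the gate; its top is 180 mm above the bench. Origin at the centre of its underside. To be left alone.
- rack: Yellow wire rack full of tubes, 144 x 100 mm and 105 mm high over the caps, standing on the bench beside the gearbox (+y side). Origin at the centre of its underside. To be left alone.
- timer: White bench timer, 60 x 65 x 18 mm, lying on the gearbox casing in front of the gate, its top 148 mm above the bench; origin at the centre of its underside. To be left alone.
- marker: Marker pen, 130 mm long, 14 mm thick, lying on the bench beside the gearbox, in front of the rack; origin at the centre of its underside. To be left alone.
- labels: Roll of paper labels, 70 mm in diameter, 28 mm high, lying flat on the bench in front of the mixer; origin at the centre of its underside. To be left alone.

How it is judged:
By the outcome, as a careful person would: the job done as asked, in the order asked, and still so for the second after the job is handed in, with the robot touching nothing.
It also fails if it takes over 51 s, if anything falls off the work surface, if the arm or the gripper's body presses on something with over 40 N, if the wrist force passes 120 N, or if a joint passes its speed limit or range.

## Working session

There is one attempt and no reset: what is moved stays moved. The work goes in short steps, Python scripts to look and compute and a tool call to move; the robot and the scene stay as the last step left them, time stands still between calls to the robot, and variables do not carry over. Pictures are saved under pics/ and viewed, and the job is handed in when it is done.

Besides the shell and the picture viewer there is one more tool, called as name(argument=value, ...), one argument or row to a line, values as JSON. drive_tool: Moves the arm, as the interface text tells. Its arguments: {"type":"object","properties":{"motion":{"type":"array"},"grip_force":{"type":"number"}},"required":["motion"]}

```bash
mkdir -p pics; ls; python3 - <<'E'
from bench import bot,cams,spotter
import cv2,numpy as np
s=bot.get_state();print(s['time'],s['eef_pos'],s['ee_rot'],s['wrist_force'],s['gripper_width'])
for n in ['top','scene']:
    p=cams.snapshot(n);cv2.imwrite(f'pics/{n}0.png',p['pixels'][...,::-1])
    np.savez(f'{n}0.npz',K=p['intrinsics'],T=p['T'])
    print(n,p['intrinsics'].tolist(),np.round(p['T'],3).tolist())
    for l in ['gate','slot','lever','mixer','pot','timer','rack']:
        print(l,[(np.round(d['pixel'],1).tolist(),round(d['conf'],2)) for d in spotter.spot_point(p,l)[:2]],[(np.round(d['pixel'],1).tolist(),round(d['conf'],2)) for d in spotter.boxes_of(p,l)[:2]] if l not in('gate','slot') else '')
E
```

```text
pics
0.0 [0.22266964 0.52985412 0.23084536] [ 0.31131509  1.54835944 -0.3129814 ] [0.09839705 0.25039043 0.48970208] 0.0854742518467551
top [[513.1379337405375, 0.0, 319.90361382775615], [0.0, 513.1379337405375, 202.15211857971974], [0.0, 0.0, 1.0]] [[0.009, -0.98, 0.198, 0.343], [-1.0, -0.007, 0.011, 0.026], [-0.009, -0.198, -0.98, 1.259], [0.0, 0.0, 0.0, 1.0]]
gate [([313.1, 190.8], 0.74), ([316.0, 141.6], 0.26)] 
slot [([318.8, 208.7], 0.66)] 
lever [([300.3, 168.9], 0.55)] [([298.9, 173.3], 0.89)]
mixer [([315.2, 205.8], 0.6)] [([376.4, 196.8], 0.91)]
pot [([316.1, 140.0], 0.74)] [([314.6, 139.7], 0.54)]
timer [([292.5, 229.4], 0.71)] [([291.8, 227.8], 0.88)]
rack [([237.1, 164.6], 0.92)] [([235.9, 158.2], 0.93)]
scene [[518.3829073517597, 0.0, 316.0963413381008], [0.0, 518.3829073517597, 196.3018773407258], [0.0, 0.0, 1.0]] [[-0.331, 0.618, -0.713, 1.393], [0.944, 0.214, -0.252, 0.355], [-0.003, -0.756, -0.654, 0.924], [0.0, 0.0, 0.0, 1.0]]
gate [([307.1, 210.9], 0.8)] 
slot [([307.6, 200.2], 0.63)] 
lever [([316.2, 194.0], 0.89)] [([313.1, 196.5], 0.62)]
mixer [([307.0, 253.5], 0.91), ([205.9, 202.6], 0.43)] [([256.9, 224.5], 0.64)]
pot [([289.2, 248.4], 0.9)] [([287.8, 245.5], 0.69)]
timer [([339.0, 194.1], 0.85), ([313.9, 195.4], 0.71)] [([341.4, 191.1], 0.68)]
rack [([373.8, 304.3], 0.82), ([288.7, 251.0], 0.43)] [([376.9, 289.9], 0.58)]
```

```bash
python3 - <<'E'
import cv2
for n,(x,y) in {'top':(220,100),'scene':(220,130)}.items():
    im=cv2.imread(f'pics/{n}0.png');c=im[y:y+150,x:x+200];cv2.imwrite(f'pics/{n}0c.png',cv2.resize(c,(800,600),interpolation=cv2.INTER_CUBIC))
E
```

```text
(no output)
```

View pics/top0.png

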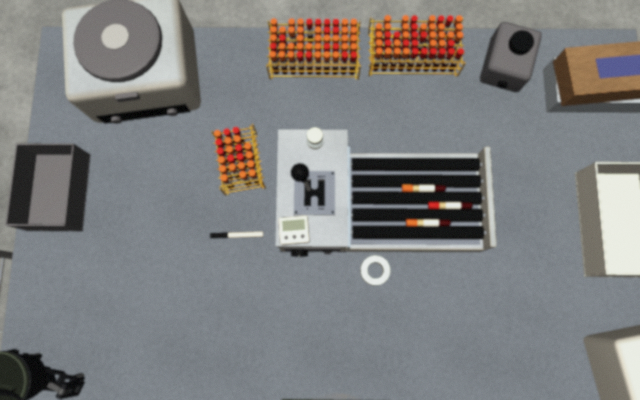

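View pics/top0c.png

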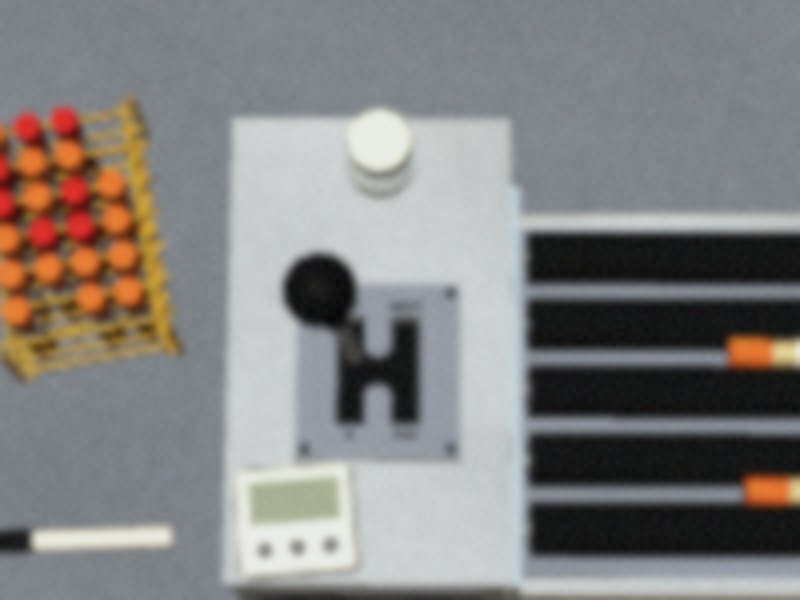

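View pics/scene0c.png

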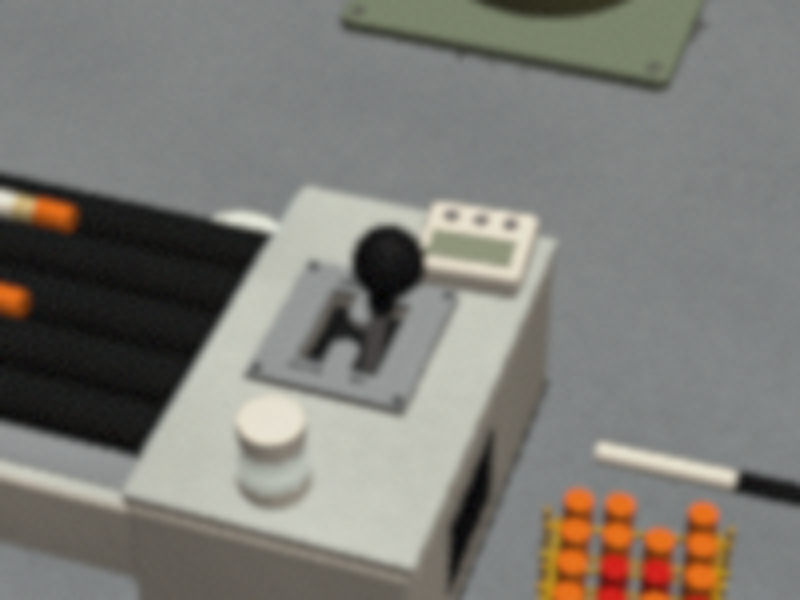

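The lever ball is at about (299,173) in the top picture, rear of neutral in the outer leg. The front panel faces the robot, with the pot behind the gate and the timer in front-left.

```bash
cat > h.py <<'E'
import numpy as np
def load(n):
    d=np.load(n);return d['K'],d['T']
def ray(K,T,px):
    d=T[:3,:3]@np.linalg.solve(K,[px[0],px[1],1.]);return T[:3,3],d/np.linalg.norm(d)
def onz(K,T,px,z):
    o,d=ray(K,T,px);return o+d*(z-o[2])/d[2]
def proj(K,T,P):
    c=T[:3,:3].T@(np.asarray(P)-T[:3,3]);u=K@c;return u[:2]/u[2]
def tri(a,b):
    (o1,d1),(o2,d2)=a,b
    A=np.stack([d1,-d2],1);t=np.linalg.lstsq(A,o2-o1,rcond=None)[0]
    p,q=o1+t[0]*d1,o2+t[1]*d2;return (p+q)/2,np.linalg.norm(p-q)
E
python3 - <<'E'
from h import *
t=load('top0.npz');s=load('scene0.npz')
c=lambda x,y:(x/4+220-.375,y/4+100-.375)
cs=lambda x,y:(x/4+220-.375,y/4+130-.375)
for nm,p in dict(TL=(231,118),TR=(511,118),BL=(222,582),BR=(520,582)).items(): print('casing',nm,onz(*t,c(*p),.13).round(4))
for nm,p in dict(TR=(451,293),BR=(451,450),BL=(306,450)).items(): print('screw',nm,onz(*t,c(*p),.136).round(4))
for nm,p in dict(T=(315,262),R=(456,293),B=(399,404),L=(254,369)).items(): print('screw scene',nm,onz(*s,cs(*p),.136).round(4))
print('gate top',onz(*t,(313.1,190.8),.136),'scene',onz(*s,(307.1,210.9),.136))
print('slot top',onz(*t,(318.8,208.7),.136),'scene',onz(*s,(307.6,200.2),.136))
print('pot top',onz(*t,c(379,140),.18),'timer',onz(*t,(291.8,229),.148))
print('ball',tri(ray(*t,c(319,290)),ray(*s,cs(388,262))))
E
```

```text
casing TL [0.7429 0.1377 0.13  ]
casing TR [ 0.7438 -0.0241  0.13  ]
casing BL [0.4738 0.1358 0.13  ]
casing BR [ 0.4751 -0.0286  0.13  ]
screw TR [0.6378 0.0102 0.136 ]
screw BR [0.5477 0.0098 0.136 ]
screw BL [0.5471 0.0904 0.136 ]
screw scene T [0.5446 0.0111 0.136 ]
screw scene R [0.5436 0.097  0.136 ]
screw scene B [0.6396 0.0956 0.136 ]
screw scene L [0.6399 0.0114 0.136 ]
gate top [0.5959937  0.05321873 0.136     ] scene [0.58906215 0.04897141 0.136     ]
slot top [0.55524386 0.04005409 0.136     ] scene [0.55442504 0.03753459 0.136     ]
pot top [0.71294968 0.05079766 0.18      ] timer [0.50739234 0.09850679 0.148     ]
ball (array([0.61788016, 0.08123211, 0.21542795]), np.float64(0.0014174940674397329))
```

```bash
cat >> h.py <<'E'
from scipy.spatial.transform import Rotation as R
def go(target, Rt=None):
    from bench import bot
    s=bot.get_state();r=R.from_rotvec(s['ee_rot'])
    print('t',round(s['time'],2),'pos',np.round(s['eef_pos'],4),'F',np.round(s['wrist_force'],1),'shift cm',np.round(r.inv().apply(np.array(target)-s['eef_pos'])*100,2), 'turn',np.round((r.inv()*Rt).as_rotvec(),3) if Rt is not None else '')
E
python3 - <<'E'
from h import *
from bench import bot
s=bot.get_state();r=R.from_rotvec(s['ee_rot']);print(r.as_matrix().round(3))
# aligned: tool x down; y along +-x or +-y world
for nm,y in dict(py=[0,1,0],ny=[0,-1,0],px=[1,0,0],nx=[-1,0,0]).items():
    x=np.array([0,0,-1.]);M=np.stack([x,y,np.cross(x,y)],1);print(nm);go([.655,.081,.30],R.from_matrix(M))
E
```

```text
[[-0.     0.387  0.922]
 [-0.     0.922 -0.387]
 [-1.    -0.    -0.   ]]
py
t 1.3 pos [0.2227 0.5301 0.2313] F [ 0.5  0.1 -0.2] shift cm [ -6.87 -24.66  57.25] turn [-0.398 -0.     0.   ]
ny
t 1.3 pos [0.2227 0.5301 0.2313] F [ 0.5  0.1 -0.2] shift cm [ -6.87 -24.66  57.25] turn [2.744 0.    0.   ]
px
t 1.3 pos [0.2227 0.5301 0.2313] F [ 0.5  0.1 -0.2] shift cm [ -6.87 -24.66  57.25] turn [1.173 0.    0.   ]
nx
t 1.3 pos [0.2227 0.5301 0.2313] F [ 0.5  0.1 -0.2] shift cm [ -6.87 -24.66  57.25] turn [-1.969 -0.     0.   ]
```

drive_tool(
  motion=[
    [[-4, 0, 0], [-0.12, 0, 0], 1],
    [[-8, 0, 0], [-0.24, 0, 0], 1],
    [[-10, -1, 3], [-0.36, 0, 0], 1],
    [[-10, -2.4, 5.7], [-0.398, 0, 0], 1],
    [[-10, -4, 9.5], [-0.398, 0, 0], 1],
    [[-10, -5.5, 13], [-0.398, 0, 0], 1],
    [[-10, -7, 16.5], [-0.398, 0, 0], 1],
    [[-10, -8.6, 20], [-0.398, 0, 0], 1],
  ],
)

```text
time: 1.97
eef_pos: [0.3748, 0.3718, 0.3314]
ee_rot: [-0.0, 1.571, 0.0]
wrist_force: [1.1, 0.9, -0.5]
gripper_width: 0.0001
```

```bash
python3 -c "
from h import *
M=np.array([[0,0,1],[0,1,0],[-1,0,0.]])
go([.662,.081,.33],R.from_matrix(M))"
```

```text
t 1.97 pos [0.3748 0.3718 0.3314] F [ 1.1  0.9 -0.5] shift cm [  0.15 -29.09  28.71] turn [ 0.  0. -0.]
```

drive_tool(
  motion=[
    [[0, -3.5, 3.5], [0, 0, 0], 1],
    [[0, -7, 7], [0, 0, 0], 1],
    [[0, -11, 11], [0, 0, 0], 1],
    [[0, -15, 15], [0, 0, 0], 1],
    [[0, -19, 19], [0, 0, 0], 1],
    [[0, -23, 23], [0, 0, 0], 1],
    [[0, -27, 27], [0, 0, 0], 1],
    [[0, -29.1, 28.7], [0, 0, 0], 1],
  ],
)

```text
time: 2.63
eef_pos: [0.6098, 0.135, 0.3316]
ee_rot: [0.0, 1.57, 0.0]
wrist_force: [0.0, 1.1, 0.1]
gripper_width: -0.0003
```

drive_tool(
  motion=[
    [[0, 0, 0], [0, 0, 0], 1],
    [[0, 0, 0], [0, 0, 0], 1],
  ],
)

```text
time: 2.8
eef_pos: [0.6108, 0.1327, 0.3308]
ee_rot: [0.002, 1.571, -0.003]
wrist_force: [-0.8, 1.5, -0.2]
gripper_width: 0.0001
```

```bash
python3 - <<'E'
from h import *
from bench import cams,spotter
import cv2
go([.662,.081,.20])
p=cams.snapshot('wrist');cv2.imwrite('pics/w1.png',p['pixels'][...,::-1]);np.savez('wrist1.npz',K=p['intrinsics'],T=p['T'])
print(p['T'].round(3).tolist())
q=cams.snapshot('scene');cv2.imwrite('pics/s1.png',cv2.resize(q['pixels'][80:280,180:440,::-1],(780,600),interpolation=cv2.INTER_CUBIC))
E
```

```text
t 2.8 pos [0.6108 0.1327 0.3308] F [-0.8  1.5 -0.2] shift cm [13.08 -5.15  5.14] turn 
[[0.003, 0.952, 0.305, 0.532], [1.0, -0.003, -0.001, 0.133], [-0.0, 0.305, -0.952, 0.474], [0.0, 0.0, 0.0, 1.0]]
```

View pics/w1.png

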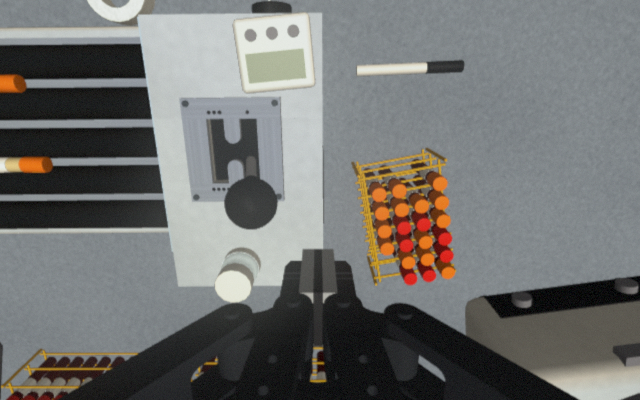

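View pics/s1.png

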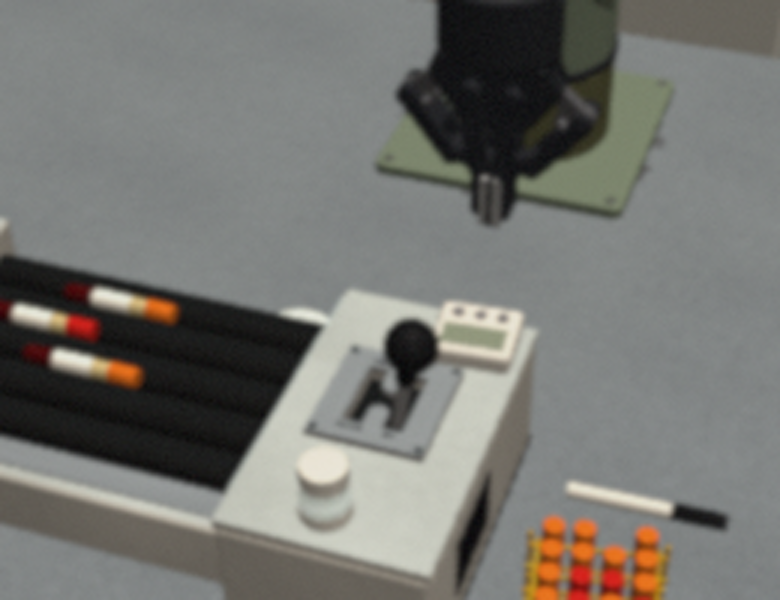

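The wrist view shows the ball at (250,203) and the gate-plate screws at (186,103), (273,101) and (196,198). I'll cross-check the gate pose from it.

```bash
python3 - <<'E'
from h import *
w=load('wrist1.npz');t=load('top0.npz')
for p in [(186,103),(273,101),(196,198)]: print(onz(*w,p,.136).round(4))
print('ball',onz(*w,(250,203),.2155), tri(ray(*w,(250,203)),ray(*t,(299.4,172.1))))
print('pot',onz(*w,(235,283),.18))
for g in [(.593,.051,.136)]: print(proj(*w,g),proj(*t,g))
E
```

```text
[0.5484 0.0123 0.136 ]
[0.5469 0.0923 0.136 ]
[0.6401 0.0117 0.136 ]
ball [0.61883153 0.08126288 0.2155    ] (array([0.61913313, 0.08073476, 0.21332315]), np.float64(0.0008432481266535246))
pot [0.70995834 0.0551683  0.18      ]
[231.78915468 151.03174435] [314.07431921 192.11013179]
```

drive_tool(
  motion=[
    [[0, -1.5, 2], [0, 0, 0], 1],
    [[0, -3.5, 4], [0, 0, 0], 1],
    [[0, -5.2, 5.4], [0, 0, 0], 1],
    [[0, -5.2, 5.4], [0, 0, 0], 1],
    [[0, -5.2, 5.4], [0, 0, 0], 1],
    [[2, -5.2, 5.4], [0, 0, 0], 1],
    [[5, -5.2, 5.4], [0, 0, 0], 1],
    [[8, -5.2, 5.4], [0, 0, 0], 1],
  ],
)

```text
time: 3.57
eef_pos: [0.6628, 0.0857, 0.2515]
ee_rot: [-0.001, 1.569, 0.004]
wrist_force: [1.6, 0.0, -0.8]
gripper_width: -0.0002
```

```bash
python3 -c "
from h import *
go([.662,.081,.205])"
```

```text
t 3.57 pos [0.6628 0.0857 0.2515] F [ 1.6  0.  -0.8] shift cm [ 4.65 -0.48 -0.09] turn
```

drive_tool(
  motion=[
    [[1.5, -0.4, 0], [0, 0, 0], 1],
    [[3, -0.4, 0], [0, 0, 0], 1],
    [[4.6, -0.4, 0], [0, 0, 0], 1],
    [[4.6, -0.4, 0], [0, 0, 0], 1],
    [[4.6, -0.4, 0], [0, 0, 0], 1],
    [[4.6, -0.4, 0], [0, 0, 0], 1],
  ],
)

```text
time: 4.07
eef_pos: [0.6629, 0.0828, 0.2069]
ee_rot: [-0.001, 1.568, 0.005]
wrist_force: [-0.2, -1.2, -0.1]
gripper_width: 0.0002
```

```bash
python3 -c "
from h import *
go([.6255,.081,.205])"
```

```text
t 4.07 pos [0.6629 0.0828 0.2069] F [-0.2 -1.2 -0.1] shift cm [ 0.18 -0.16 -3.75] turn
```

drive_tool(
  motion=[
    [[0, 0, -0.5], [0, 0, 0], 1],
    [[0, 0, -1], [0, 0, 0], 1],
    [[0, 0, -1.4], [0, 0, 0], 1],
    [[0, 0, -1.8], [0, 0, 0], 1],
    [[0, 0, -2.2], [0, 0, 0], 1],
    [[0, 0, -2.6], [0, 0, 0], 1],
    [[0, 0, -3], [0, 0, 0], 1],
    [[0, 0, -3], [0, 0, 0], 1],
  ],
)

```text
time: 4.73
eef_pos: [0.6324, 0.0826, 0.207]
ee_rot: [-0.001, 1.568, 0.005]
wrist_force: [3.9, 0.3, 2.3]
gripper_width: -0.0
```

```bash
cat > look.py <<'E'
from h import *
from bench import cams,spotter
import cv2,sys
n=sys.argv[1]
go([float(v) for v in sys.argv[2:5]])
P={}
for c in ['wrist','top','scene']:
    p=cams.snapshot(c);P[c]=(p['intrinsics'],p['T'])
    r=spotter.outline_of(p,'lever')
    if r: print(c,r[0]['pixel'],round(r[0]['conf'],2))
    x,y={'wrist':(140,80),'top':(250,130),'scene':(240,130)}[c]
    w,h=(200,150) if c=='wrist' else (133,100)
    cv2.imwrite(f'pics/{c}_{n}.png',cv2.resize(p['pixels'][y:y+h,x:x+w,::-1],(400,300) if c!='wrist' else (600,450),interpolation=cv2.INTER_CUBIC))
    np.savez(f'{c}_{n}.npz',K=p['intrinsics'],T=p['T'])
a=cv2.imread(f'pics/wrist_{n}.png');a=cv2.resize(a,(400,300));b=cv2.imread(f'pics/top_{n}.png');s=cv2.imread(f'pics/scene_{n}.png')
cv2.imwrite(f'pics/all_{n}.png',np.vstack([np.hstack([a,b]),np.hstack([s,s*0])]))
E
python3 look.py a .6255 .081 .205
```

```text
t 4.73 pos [0.6324 0.0826 0.207 ] F [3.9 0.3 2.3] shift cm [ 0.2  -0.16 -0.69] turn 
wrist [313.5, 214.8] 0.93
scene [376.5, 290.8] 0.59
```

View pics/all_a.png

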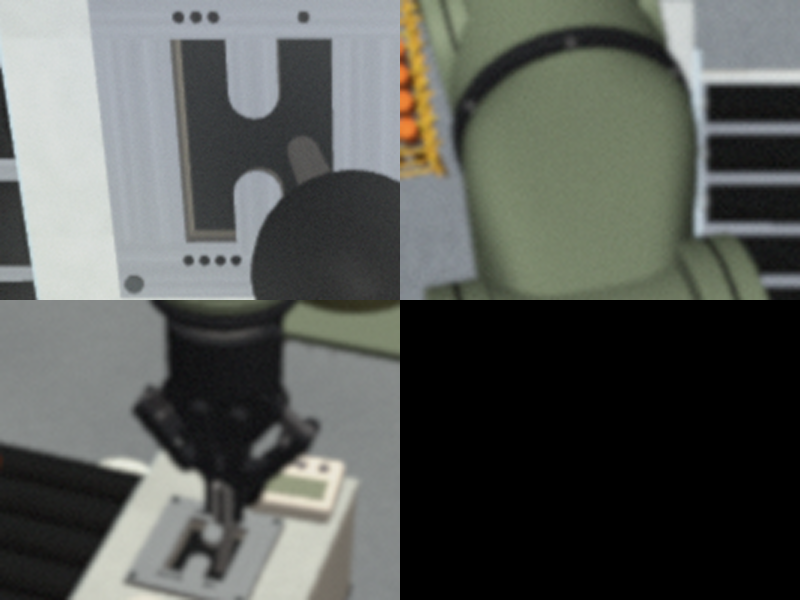

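```bash
python3 - <<'E'
from h import *
from bench import cams,spotter
import cv2
p=cams.snapshot('wrist');im=p['pixels'][...,::-1].copy();K,T=p['intrinsics'],p['T']
for x in (-31,0,31):
  for y in (-15,15):
    u=proj(K,T,[.5935+x/1e3,.0515+y/1e3,.136]);cv2.circle(im,tuple(int(round(v)) for v in u),3,(0,0,255),1)
cv2.imwrite('pics/w2.png',im)
m=spotter.outline_of(p,'lever')[0]['mask'];cv2.imwrite('pics/w2m.png',m.astype('uint8')*255)
np.savez('wrist2.npz',K=K,T=T)
E
```

```text
(no output)
```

View pics/w2.png

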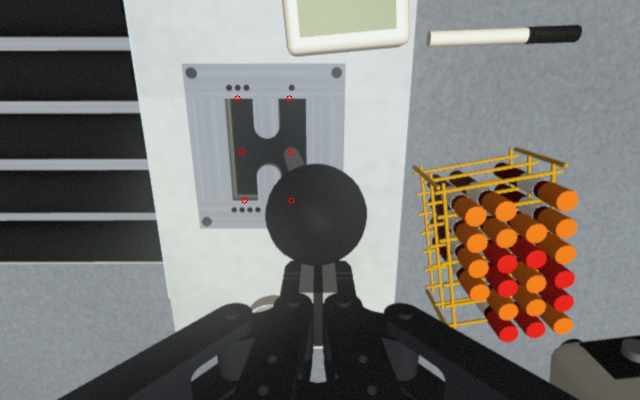

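View pics/w2m.png

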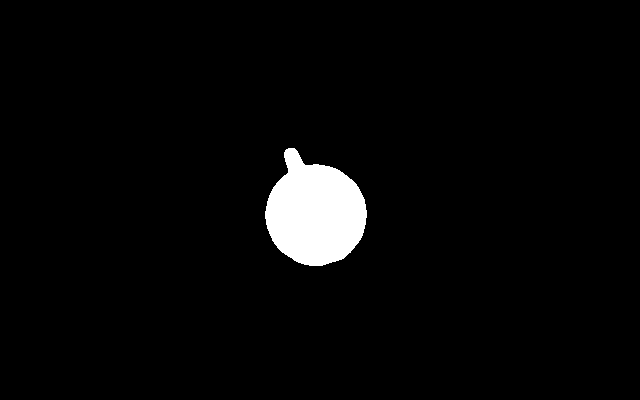

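```bash
python3 - <<'E'
from h import *
w=load('wrist2.npz')
print(onz(*w,(316,215),.217))
go([.6245,.083,.207])
E
```

```text
[0.60387716 0.08221495 0.217     ]
t 5.13 pos [0.6329 0.0826 0.2067] F [2.3 0.4 2. ] shift cm [-0.04  0.04 -0.84] turn
```

drive_tool(
  motion=[
    [[0, 0, -0.3], [0, 0, 0], 1],
    [[0, 0, -0.6], [0, 0, 0], 1],
    [[0, 0, -0.9], [0, 0, 0], 1],
    [[0, 0, -0.95], [0, 0, 0], 1],
    [[0, 0, -0.95], [0, 0, 0], 1],
  ],
)

```text
time: 5.55
eef_pos: [0.6232, 0.0826, 0.2067]
ee_rot: [-0.001, 1.568, 0.005]
wrist_force: [3.8, -0.4, 2.6]
gripper_width: -0.0001
```

```bash
cat > wl.py <<'E'
from h import *
from bench import cams,spotter
import cv2,sys
n,z=sys.argv[1],float(sys.argv[2])
go([float(v) for v in sys.argv[3:6]])
p=cams.snapshot('wrist');im=p['pixels'][...,::-1].copy();K,T=p['intrinsics'],p['T']
for x in (-31,0,31):
  for y in (-15,15):
    u=proj(K,T,[.5935+x/1e3,.053+y/1e3,.136]);cv2.circle(im,tuple(int(round(v)) for v in u),3,(0,0,255),1)
r=spotter.outline_of(p,'lever')
if r:
  m=r[0]['mask'].astype('uint8')
  m2=cv2.morphologyEx(m,cv2.MORPH_OPEN,cv2.getStructuringElement(cv2.MORPH_ELLIPSE,(31,31)))
  c=max(cv2.findContours(m2,0,2)[0],key=cv2.contourArea);(u,v),rad=cv2.minEnclosingCircle(c)
  cv2.circle(im,(int(u),int(v)),int(rad),(0,255,0),1)
  print('circle',u,v,rad,'ball',onz(K,T,(u,v),z).round(4), 'rel gate mm',((onz(K,T,(u,v),z)-[.5935,.053,0])*1e3).round(1))
cv2.imwrite(f'pics/w{n}.png',im)
E
python3 wl.py 3 .2175 .6235 .083 .207
```

```text
t 5.55 pos [0.6232 0.0826 0.2067] F [ 3.8 -0.4  2.6] shift cm [-0.03  0.04  0.03] turn 
circle 315.94293212890625 214.91891479492188 52.29570770263672 ball [0.594  0.0822 0.2175] rel gate mm [  0.5  29.2 217.5]
```

View pics/w3.png

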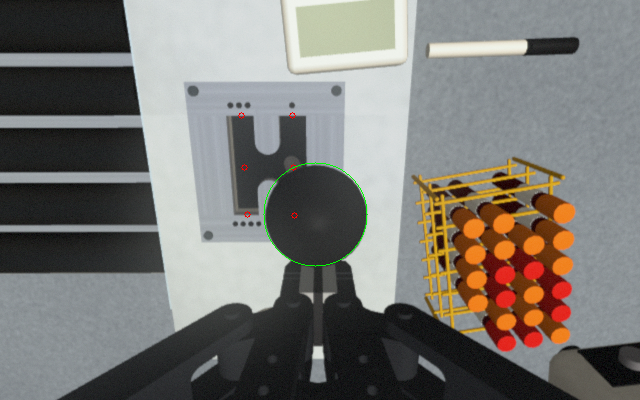

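drive_tool(
  motion=[
    [[0, 0, 0.8], [0, 0, 0], 1],
    [[0, 0, 1.6], [0, 0, 0], 1],
    [[-2.5, 0, 1.6], [0, 0, 0], 1],
    [[-5, 0, 1.6], [0, 0, 0], 1],
    [[-6, 2, 0], [0, 0, 0], 1],
    [[-6, 4, -2], [0, 0, 0], 1],
    [[-6, 5, -3], [0, 0, 0], 1],
    [[-6, 5, -3], [0, 0, 0], 1],
  ],
)

```text
time: 6.32
eef_pos: [0.5907, 0.1351, 0.2669]
ee_rot: [-0.003, 1.57, 0.009]
wrist_force: [0.7, -0.0, 0.6]
gripper_width: -0.0
```

```bash
python3 wl.py 4 .2175 .5935 .133 .207
```

```text
t 6.32 pos [0.5907 0.1351 0.2669] F [ 0.7 -0.   0.6] shift cm [ 5.99 -0.24  0.27] turn 
circle 224.16920471191406 229.9833221435547 35.37679672241211 ball [0.5939 0.0811 0.2175] rel gate mm [  0.4  28.1 217.5]
```

View pics/w4.png

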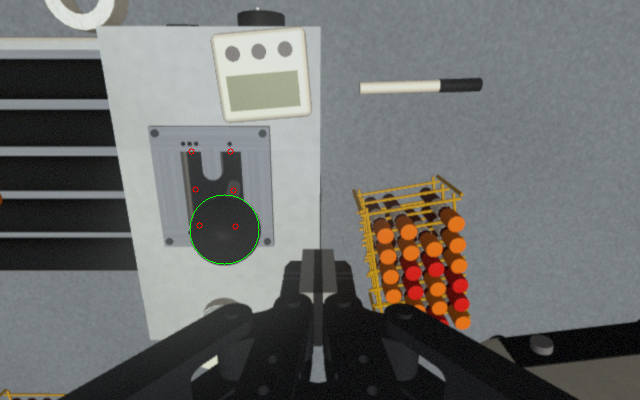

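drive_tool(
  motion=[
    [[2, -0.2, 0.3], [0, 0, 0], 1],
    [[4, -0.2, 0.3], [0, 0, 0], 1],
    [[6, -0.2, 0.3], [0, 0, 0], 1],
    [[6, -0.2, 0.3], [0, 0, 0], 1],
    [[6, -0.2, 0.3], [0, 0, 0], 1],
    [[6, -0.2, 0.3], [0, 0, 0], 1],
  ],
)

```text
time: 6.92
eef_pos: [0.5963, 0.1301, 0.2075]
ee_rot: [-0.002, 1.568, 0.005]
wrist_force: [-0.4, -0.3, 0.8]
gripper_width: 0.0002
```

drive_tool(
  motion=[
    [[0, -0.5, 0], [0, 0, 0], 1],
    [[0, -1, 0], [0, 0, 0], 1],
    [[0, -1.5, 0], [0, 0, 0], 1],
    [[0, -2, 0], [0, 0, 0], 1],
    [[0, -2.4, 0], [0, 0, 0], 1],
    [[0, -2.8, 0], [0, 0, 0], 1],
    [[0, -2.8, 0], [0, 0, 0], 1],
  ],
)

```text
time: 7.5
eef_pos: [0.5966, 0.1012, 0.2076]
ee_rot: [-0.001, 1.568, 0.004]
wrist_force: [0.3, 3.4, 1.5]
gripper_width: -0.0
```

```bash
python3 wl.py 5 .2175 .5935 .055 .207
```

```text
t 7.5 pos [0.5966 0.1012 0.2076] F [0.3 3.4 1.5] shift cm [ 0.05 -4.62 -0.32] turn 
circle 236.2581329345703 273.1150207519531 50.94462966918945 ball [0.5939 0.0674 0.2175] rel gate mm [  0.4  14.4 217.5]
```

View pics/w5.png

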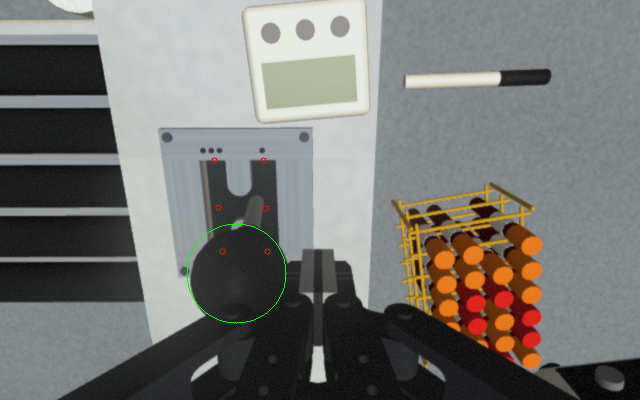

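drive_tool(
  motion=[
    [[0, -0.5, 0], [0, 0, 0], 1],
    [[0, -1, 0], [0, 0, 0], 1],
    [[0, -1.5, 0], [0, 0, 0], 1],
    [[0, -2, 0], [0, 0, 0], 1],
    [[0, -2.5, 0], [0, 0, 0], 1],
    [[0, -3, 0], [0, 0, 0], 1],
    [[0, -3.4, 0], [0, 0, 0], 1],
    [[0, -3.8, 0], [0, 0, 0], 1],
  ],
)

```text
time: 8.27
eef_pos: [0.5965, 0.0634, 0.2073]
ee_rot: [-0.001, 1.568, 0.004]
wrist_force: [0.3, 3.0, 2.2]
gripper_width: 0.0001
```

drive_tool(
  motion=[
    [[0, -0.3, 0], [0, 0, 0], 1],
    [[0, -0.5, 0], [0, 0, 0], 1],
    [[0, -0.5, 0], [0, 0, 0], 1],
  ],
)

```text
time: 8.52
eef_pos: [0.5965, 0.0578, 0.2072]
ee_rot: [-0.001, 1.569, 0.003]
wrist_force: [0.8, 1.2, 1.1]
gripper_width: 0.0001
```

```bash
python3 wl.py 6 .2175 .5935 .055 .207
```

```text
t 8.52 pos [0.5965 0.0578 0.2072] F [0.8 1.2 1.1] shift cm [ 0.02 -0.28 -0.31] turn 
circle 237.73529052734375 267.26470947265625 54.188438415527344 ball [0.5909 0.0248 0.2175] rel gate mm [ -2.6 -28.2 217.5]
```

View pics/w6.png

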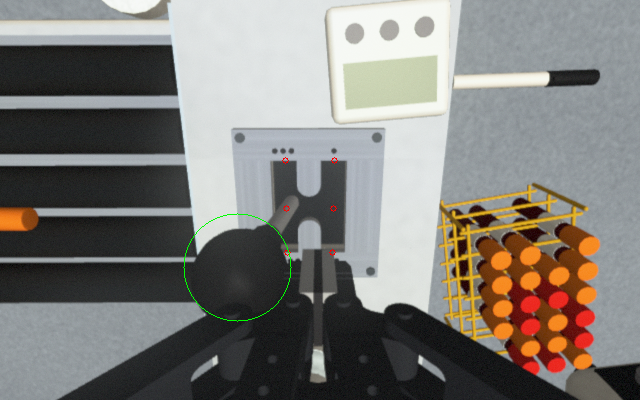

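drive_tool(
  motion=[
    [[0, -0.15, 0], [0, 0, 0], 1],
    [[0, -0.3, 0], [0, 0, 0], 1],
    [[0, -0.3, 0], [0, 0, 0], 1],
  ],
)

```text
time: 8.87
eef_pos: [0.5965, 0.0551, 0.2072]
ee_rot: [-0.001, 1.569, 0.004]
wrist_force: [1.6, 2.0, 0.4]
gripper_width: 0.0003
```

drive_tool(
  motion=[
    [[0, 0.7, 0], [0, 0, 0], 1],
    [[0, 1.4, 0], [0, 0, 0], 1],
    [[-3, 1.4, 0], [0, 0, 0], 1],
    [[-6, 1.4, 0], [0, 0, 0], 1],
    [[-6.5, 0.5, 2.5], [0, 0, 0], 1],
    [[-6.5, -1.5, 5], [0, 0, 0], 1],
    [[-6.5, -3.1, 6.7], [0, 0, 0], 1],
    [[-6.5, -3.1, 6.7], [0, 0, 0], 1],
  ],
)

```text
time: 9.53
eef_pos: [0.6653, 0.0212, 0.2711]
ee_rot: [-0.001, 1.569, -0.0]
wrist_force: [-0.5, -0.7, -0.2]
gripper_width: 0.0001
```

```bash
python3 wl.py 7 .2175 .664 .024 .207
```

```text
t 9.53 pos [0.6653 0.0212 0.2711] F [-0.5 -0.7 -0.2] shift cm [ 6.41  0.29 -0.14] turn 
circle 321.849609375 97.83458709716797 39.17472839355469 ball [0.5938 0.0238 0.2175] rel gate mm [  0.3 -29.2 217.5]
```

View pics/w7.png

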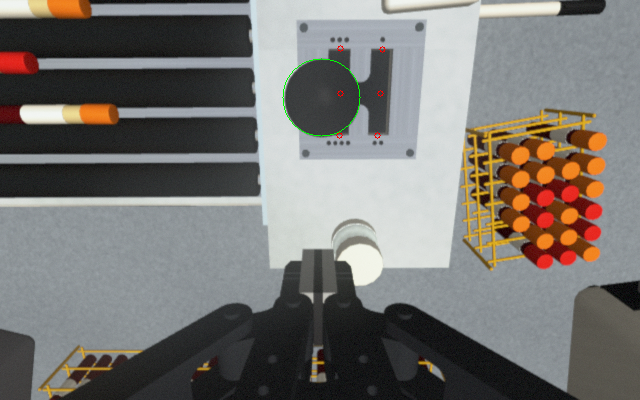

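drive_tool(
  motion=[
    [[0, 0.2, -0.9], [0, 0, 0], 1],
    [[0, 0.2, -1.8], [0, 0, 0], 1],
    [[2, 0.2, -1.8], [0, 0, 0], 1],
    [[4, 0.2, -1.8], [0, 0, 0], 1],
    [[6.4, 0.2, -1.8], [0, 0, 0], 1],
    [[6.4, 0.2, -1.8], [0, 0, 0], 1],
    [[6.4, 0.2, -1.8], [0, 0, 0], 1],
    [[6.4, 0.2, -1.8], [0, 0, 0], 1],
  ],
)

```text
time: 10.3
eef_pos: [0.6458, 0.0273, 0.2091]
ee_rot: [-0.001, 1.568, 0.004]
wrist_force: [0.7, 0.5, 1.1]
gripper_width: 0.0001
```

drive_tool(
  motion=[
    [[0, 0, -0.6], [0, 0, 0], 1],
    [[0, 0, -1.2], [0, 0, 0], 1],
    [[0, 0, -1.8], [0, 0, 0], 1],
    [[0, 0, -2.4], [0, 0, 0], 1],
    [[0, 0, -3], [0, 0, 0], 1],
    [[0, 0, -3.5], [0, 0, 0], 1],
    [[0, 0, -4], [0, 0, 0], 1],
    [[0, 0, -4], [0, 0, 0], 1],
  ],
)

```text
time: 10.97
eef_pos: [0.6056, 0.0273, 0.21]
ee_rot: [-0.002, 1.567, 0.005]
wrist_force: [3.7, -1.4, 2.4]
gripper_width: 0.0002
```

```bash
python3 wl.py 8 .2165 .579 .024 .205
```

```text
t 10.97 pos [0.6056 0.0273 0.21  ] F [ 3.7 -1.4  2.4] shift cm [ 0.49 -0.32 -2.67] turn 
circle 308.0 212.0 50.000099182128906 ball [0.5768 0.0237 0.2165] rel gate mm [-16.7 -29.3 216.5]
```

View pics/w8.png

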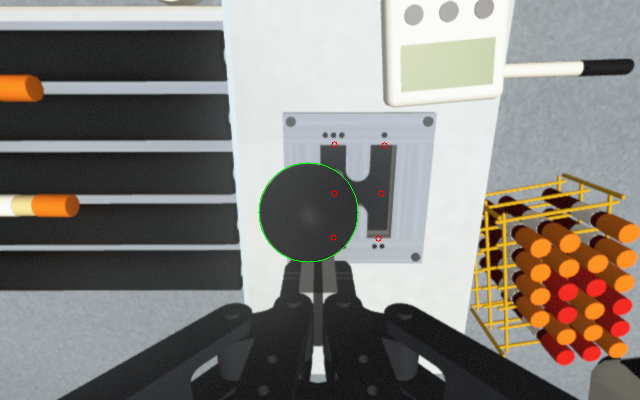

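drive_tool(
  motion=[
    [[0.2, -0.1, -0.5], [0, 0, 0], 1],
    [[0.4, -0.2, -0.9], [0, 0, 0], 1],
    [[0.6, -0.3, -1.3], [0, 0, 0], 1],
    [[0.8, -0.3, -1.7], [0, 0, 0], 1],
    [[0.8, -0.3, -2.1], [0, 0, 0], 1],
    [[0.8, -0.3, -2.4], [0, 0, 0], 1],
    [[0.8, -0.3, -2.4], [0, 0, 0], 1],
  ],
)

```text
time: 11.65
eef_pos: [0.5814, 0.0242, 0.2013]
ee_rot: [-0.002, 1.568, 0.005]
wrist_force: [3.3, -1.0, -2.0]
gripper_width: 0.0002
```

```bash
python3 wl.py 9 .2125 .579 .024 .202
```

```text
t 11.65 pos [0.5814 0.0242 0.2013] F [ 3.3 -1.  -2. ] shift cm [-0.08 -0.02 -0.24] turn 
circle 317.4821472167969 216.32455444335938 51.73685836791992 ball [0.5526 0.0244 0.2125] rel gate mm [-40.9 -28.6 212.5]
```

Continue in small steps until the force rises at the stop.

drive_tool(
  motion=[
    [[0, 0, -0.2], [0, 0, 0], 1],
    [[0, 0, -0.3], [0, 0, 0], 1],
    [[0, 0, -0.3], [0, 0, 0], 1],
  ],
)

```text
time: 12.0
eef_pos: [0.5787, 0.0242, 0.2013]
ee_rot: [-0.002, 1.568, 0.004]
wrist_force: [3.5, -0.4, -2.5]
gripper_width: -0.0
```

drive_tool(
  motion=[
    [[0, 0, -0.1], [0, 0, 0], 1],
    [[0, 0, -0.2], [0, 0, 0], 1],
    [[0, 0, -0.2], [0, 0, 0], 1],
  ],
)

```text
time: 12.25
eef_pos: [0.5767, 0.0242, 0.2013]
ee_rot: [-0.002, 1.568, 0.005]
wrist_force: [4.4, -0.1, -3.0]
gripper_width: 0.0
```

drive_tool(
  motion=[
    [[0, 0, -0.1], [0, 0, 0], 1],
    [[0, 0, -0.2], [0, 0, 0], 1],
    [[0, 0, -0.2], [0, 0, 0], 1],
  ],
)

```text
time: 12.5
eef_pos: [0.5749, 0.0242, 0.2013]
ee_rot: [-0.001, 1.567, 0.005]
wrist_force: [5.8, 0.3, -4.6]
gripper_width: -0.0001
```

```bash
python3 wl.py 10 .212 .579 .024 .202
```

```text
t 12.5 pos [0.5749 0.0242 0.2013] F [ 5.8  0.3 -4.6] shift cm [-0.07 -0.03  0.41] turn 
circle 317.7727355957031 219.13636779785156 51.00345230102539 ball [0.5475 0.0245 0.212 ] rel gate mm [-46.  -28.5 212. ]
```

View pics/w10.png

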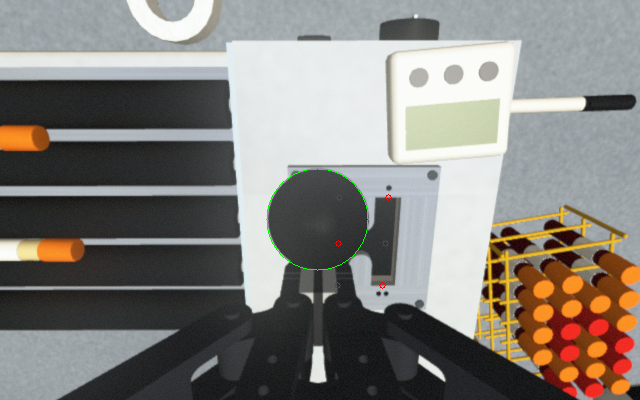

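drive_tool(
  motion=[
    [[0, 0, -0.1], [0, 0, 0], 1],
    [[0, 0, -0.2], [0, 0, 0], 1],
    [[0, 0, -0.2], [0, 0, 0], 1],
  ],
)

```text
time: 12.85
eef_pos: [0.5733, 0.0243, 0.2014]
ee_rot: [-0.001, 1.566, 0.005]
wrist_force: [7.2, -0.2, -6.5]
gripper_width: 0.0002
```

```bash
python3 wl.py 11 .212 .579 .024 .202
```

```text
t 12.85 pos [0.5733 0.0243 0.2014] F [ 7.2 -0.2 -6.5] shift cm [-0.06 -0.03  0.57] turn 
circle 317.5 220.79730224609375 50.460350036621094 ball [0.5466 0.0245 0.212 ] rel gate mm [-46.9 -28.5 212. ]
```

drive_tool(
  motion=[
    [[0, 0, 0.8], [0, 0, 0], 1],
    [[0, 0, 1.6], [0, 0, 0], 1],
    [[0, 0, 2.5], [0, 0, 0], 1],
    [[-3, 0, 2.5], [0, 0, 0], 1],
    [[-6, 0, 4], [0, 0, 0], 1],
    [[-8, 0, 6], [0, 0, 0], 1],
    [[-8, 0, 6], [0, 0, 0], 1],
    [[-8, 0, 6], [0, 0, 0], 1],
  ],
)

```text
time: 13.62
eef_pos: [0.6332, 0.0244, 0.2819]
ee_rot: [-0.001, 1.566, 0.005]
wrist_force: [-0.7, 0.3, -0.5]
gripper_width: 0.0001
```

```bash
python3 wl.py 12 .212 .58 .024 .202; python3 - <<'E'
from bench import cams
import cv2
q=cams.snapshot('scene');cv2.imwrite('pics/s12.png',cv2.resize(q['pixels'][130:230,240:380,::-1],(784,560),interpolation=cv2.INTER_CUBIC))
E
```

```text
t 13.62 pos [0.6332 0.0244 0.2819] F [-0.7  0.3 -0.5] shift cm [ 7.96 -0.03 -5.36] turn 
circle 318.5 67.68309783935547 37.80927276611328 ball [0.5463 0.0251 0.212 ] rel gate mm [-47.2 -27.9 212. ]
```

View pics/w12.png

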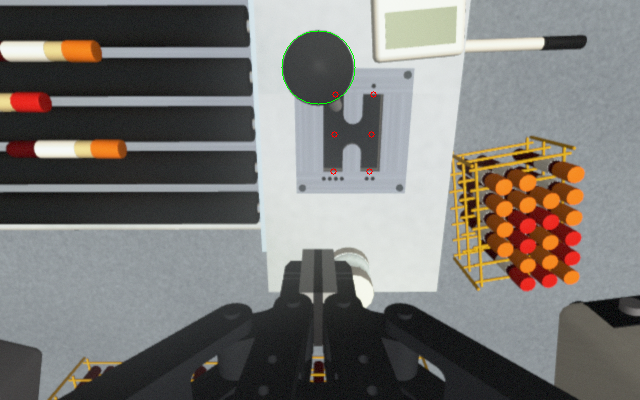

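View pics/s12.png

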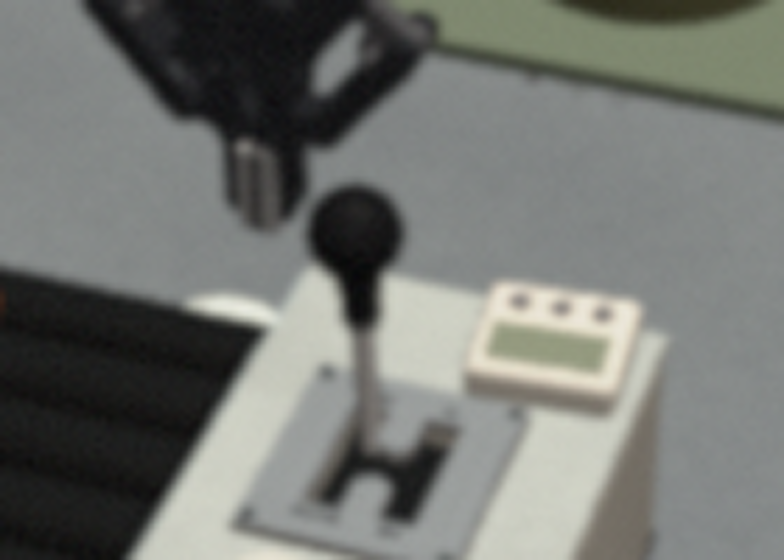

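```bash
python3 - <<'E'
from h import *
from bench import cams,spotter
import cv2
out=[]
obs={}
for c,(x0,y0,w,h,k) in dict(scene=(240,130,140,100,5),wrist=(240,10,160,200,3)).items():
    p=cams.snapshot(c);K,T=p['intrinsics'],p['T'];im=cv2.resize(p['pixels'][y0:y0+h,x0:x0+w,::-1],None,fx=k,fy=k,interpolation=cv2.INTER_CUBIC)
    m=spotter.outline_of(p,'lever')
    if m:
        mm=cv2.morphologyEx(m[0]['mask'].astype('uint8'),cv2.MORPH_OPEN,cv2.getStructuringElement(cv2.MORPH_ELLIPSE,(13,13)))
        cn=max(cv2.findContours(mm,0,2)[0],key=cv2.contourArea);(u,v),r=cv2.minEnclosingCircle(cn);obs[c]=(ray(K,T,(u,v)),(u,v));print(c,u,v,r)
    f=lambda P:tuple(int(round(t)) for t in (proj(K,T,P)-[x0,y0]+.5)*k)
    for s,col in ((-.26,(0,0,255)),(-.20,(0,255,255))):
        piv=np.array([.5935,.053,.045]);d=np.array([np.tan(s),-np.tan(.17),1]);d/=np.linalg.norm(d)
        print(c,s,piv+.175*d,proj(K,T,piv+.175*d))
        cv2.line(im,f(piv+.091/d[2]*d),f(piv+.175*d),col,1)
    for x in(-31,31):
      for y in (-23,-7,7,23): cv2.circle(im,f([.5935+x/1e3,.053+y/1e3,.136]),3,(0,255,0),1)
    cv2.imwrite(f'pics/chk_{c}.png',im)
if len(obs)==2: print(tri(obs['scene'][0],obs['wrist'][0]))
E
```

```text
scene 303.30487060546875 171.86585998535156 9.160667419433594
scene -0.26 [0.54911743 0.02436108 0.21183824] [302.36678275 171.7748824 ]
scene -0.2 [0.55921467 0.02396685 0.21413484] [300.57508041 173.59620334]
wrist 320.1188659667969 72.06147766113281 40.61323928833008
wrist -0.26 [0.54911743 0.02436108 0.21183824] [317.40115879  74.68671695]
wrist -0.2 [0.55921467 0.02396685 0.21413484] [316.63915617  93.48274319]
(array([0.54766652, 0.02595323, 0.21090892]), np.float64(0.0001344075100426417))
```

View pics/chk_scene.png

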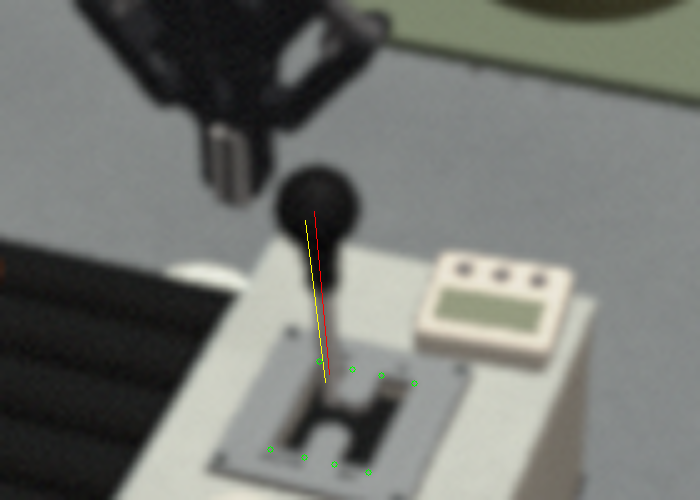

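View pics/chk_wrist.png

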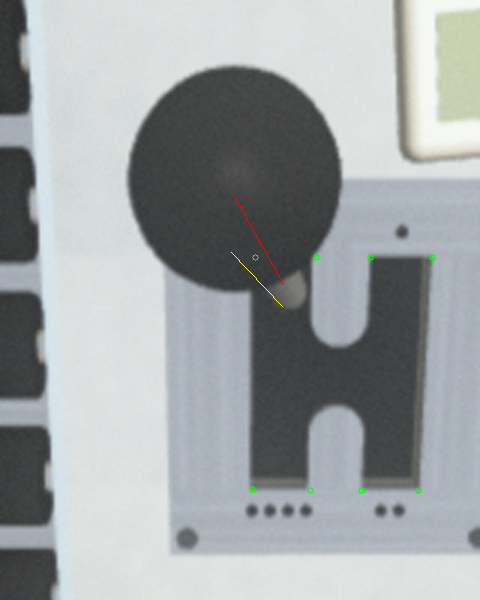

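drive_tool(
  motion=[
    [[-2, 0, 0], [0, 0, 0], 1],
    [[-4, 0, 0], [0, 0, 0], 1],
    [[-6, 0, 0], [0, 0, 0], 1],
    [[-6, 0, 0], [0, 0, 0], 1],
    [[-6, 0, 0], [0, 0, 0], 1],
  ],
)

```text
time: 14.38
eef_pos: [0.6325, 0.0242, 0.3418]
ee_rot: [-0.001, 1.566, 0.005]
wrist_force: [-0.2, 0.7, -1.0]
gripper_width: -0.0001
```

```bash
python3 wl.py 13 .212 .58 .024 .202; python3 -c "
from bench import bot
print(bot.close_job())"
```

```text
t 14.38 pos [0.6325 0.0242 0.3418] F [-0.2  0.7 -1. ] shift cm [13.96 -0.03 -5.32] turn 
circle 318.5 72.5 29.094772338867188 ball [0.5467 0.0252 0.212 ] rel gate mm [-46.8 -27.8 212. ]
the job is handed in; nothing more can be done
None
```

View pics/w13.png

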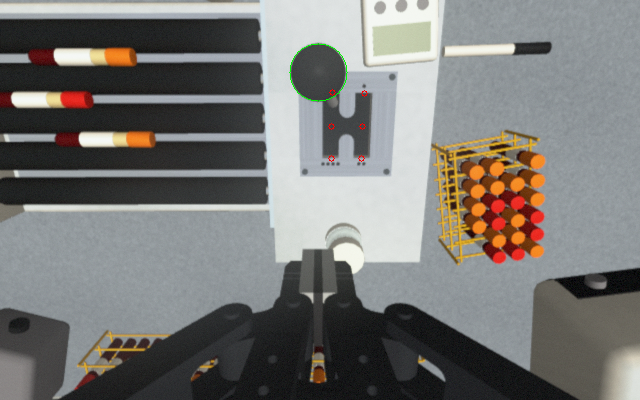

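The lever is in the three-dot slot (slow roll-and-rock), and I judge it fully home. I pushed it with shut fingertips from the outer rear leg to neutral, across to the roller side, then to the front stop. The job was handed in at about 14.4 s.

**Position:** in the final wrist picture the ball is about 47 mm to the front of the gate centre and 28 mm to the roller side. Two cameras together gave 46 mm and 27 mm. The lever's full travel is 45 mm and 30 mm, so the readings differ from nominal by up to 3 mm, about what I'd expect from these measurements.

**Stop contact:** the push force rose from about 3.5 N to 7 N over the last few millimetres while the ball barely moved. It did not spring back when I let go. A downward force of about 6.5 N also built up on the fingers. I put that down to friction on the ball and did not check it further.

**Surroundings:** at hand-in the arm was clear and touching nothing. The tubes, pot, timer, rack and marker look undisturbed. The label roll is out of frame in the last picture, but it was in place in earlier ones and nothing went near it.

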